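Clamp a turning blank in the plywood jig

TASK

Push the loose pale wooden blank fully home in the plywood jig, flat against both the fence and the end stop. Then crank the clamp's red knob clockwise (seen from above) until the pad meets the blank, and snug it about a quarter turn more, firm but without denting the wood. Let go, leaving the blank clamped and still home, and do not disturb the try square and the offcut on the jig, or the lathe chuck and the wooden bowl beside it.

Things in the scene. Friction and masses are not known exactly. Their poses are not given: they have to be found in the camera images.
- jig: Fixed plywood jig, base 280 x 400 x 18 mm. Origin at bench height straight below the clamp screw's axis; z up, x towards the fence, y towards the end stop. A dark iron C-frame stands behind the fence (x 54 to 108 mm, y +-35 mm); its arm (28 mm wide, z 84 to 118 mm) reaches over the blank to the screw at x = y = 0.
- fence_face (a point): Middle of the fence's working face, looking to the jig's -x; at (25, 15, 30) mm in the jig. The fence is a wooden strip, 24 mm high, standing on the base from y = -90 to +120 mm; past y = -90 mm nothing stands behind the blank.
- stop_face (a point): Point on the end stop's working face, looking to the jig's -y; at (0, 120, 30) mm in the jig. The stop is a strip 24 mm high from x = -30 to +45 mm. The plywood base drags on the blank (friction about 0.6): gripped and borne down on, it jams; slide it with little or no weight on it.
- blank_center (a point): Centre of the loose pale blank, 50 x 280 x 36 mm (its x, y, z), 0.25 to 0.45 kg, on the base under the pad, along the jig's y within 0.1 rad, 18 to 32 mm short of the fence, 15 to 40 mm short of the stop. Home: this point at (0, -20, 36) mm in the jig, within 3 mm and 0.03 rad. Its -y end is clear of the clamp and can be gripped across its width, 105 mm from this point.
- knob_center (a point): Centre of the red upright cylindrical crank knob, 26 mm across, 44 mm tall, 42 mm from the screw's axis. It spins freely on its pin, so it can be held from above without turning the hand while it is led round its circle. The flat crank bar lies below it (its top 24 mm below this point).
- hub_center (a point): Point on the axis of the screw at the height of the knob's centre: the centre of the knob's circle. Knob, screw and pad sink 12 mm for each full turn clockwise.
- crank (a joint): Angle of the crank, rad: at 0 the knob lies to the jig's -x of the axis; grows clockwise seen from above (which lowers the pad), up to 17; starts between 0 and 2.4. Turning takes a steady drag of about 10 N along the circle at the knob while moving; it stays where it is left.
- screw: Clamp screw with crank and, below, a sprung rubber-faced pad 34 mm across. Origin on the axis under the crank's hub. The pad's length varies: it starts 4 to 16 mm clear of the blank. At touch its push is 15 N, then +36 N per tenth of a turn; knob drag rises 0.45 N per 10 N of push. Good snug: 50 to 160 N, a quarter turn past touch, drag 2 to 7 N over the free drag; above 210 N dents the wood.
- square: Bystander: small try square on the jig's front ledge: dark wooden stock 75 mm long with a thin steel blade; origin at the centre of its underside. Leave it alone.
- offcut: Bystander: small wooden offcut 35 x 50 x 24 mm on the jig's front ledge; origin at the centre of its underside. Leave it alone.
- bowl: Bystander: small turned wooden bowl, 110 mm across; origin at the centre of its underside. Leave it alone.
- chuck: Bystander: steel lathe chuck standing on its back, 96 mm across, 60 mm tall; origin at the centre of its underside. Leave it alone.

How it is judged (in metres and radians):
On the way, in this order (a step that is already met when the one before it is completed fails the run):
1. the blank lies home against fence and end stop, not yet pressed by the pad (x of blank_center in the frame of jig between -0.003 and 0.003 m and y of blank_center in the frame of jig between -0.023 and -0.017 m and z of blank_center in the frame of jig below 0.039 m and angle between the y axis of blank_center and the y axis of jig, either way round below 0.03 rad and contact force between screw and blank below 1 N), for 0.2 s.
2. the pad presses on the blank with a good snug, blank still home (x of blank_center in the frame of jig between -0.003 and 0.003 m and y of blank_center in the frame of jig between -0.023 and -0.017 m and z of blank_center in the frame of jig below 0.039 m and angle between the y axis of blank_center and the y axis of jig, either way round below 0.03 rad and contact force between screw and blank between 50 and 160 N), for 0.3 s.
At the end, for the whole second after the job is handed in: The blank is home (centre within 3 mm of its place along x and y in the jig, down on the base, within 0.03 rad of square), the pad presses on it with 50 to 160 N, and the crank stands still, released (all of step 2 and velocity of joint crank between -0.05 and 0.05 rad/s); the robot touches nothing.
It fails at once if the pad presses harder than 210 N and dents the wood (contact force between screw and blank above 210 N).
It fails at once if the square, the offcut, the chuck or the bowl is disturbed (moved over 30 mm) (distance of any of square, offcut, bowl, chuck from where it was at the start of the episode above 0.03 m).
It also fails if it takes over 72 s, if anything falls off the work surface, if the arm or the gripper's body presses on something with over 40 N, if the wrist force passes 120 N, or if a joint passes its speed limit or range.

ROBOT

A 7-joint arm with a two-finger parallel gripper is mounted at the origin on the work surface. World frame = base frame: x ahead of the robot, y to its left, z up, the work surface at z = 0. Lengths are in mm, angles in rad, forces in N, time in s.
With the tool pointing down it reaches from about 400 to 900 mm from the base axis. Payload 5.5 kg.
Tool frame: the origin (TCP) lies at the very end of the fingers, on their centre line; the grasp point (between the pads) lies hold_point_z behind it (hold_point_z is the distance from the TCP to the grasp point, in mm); z points along the fingers, y is the direction in which the jaws open and shut (so a half turn about z gives the same grasp; the last joint's range is limited). The gripper opens to 85 mm and grips with 20 to 120 N. Pads are 22 mm wide; open, the fingers measure 114 mm over their backs; the gripper's body (76 mm by 85 mm) begins 54 mm behind the grasp point. The pads swing forward as they close: fully open they stand 13 mm farther back than shut.
Start: joints at [1.505, 0.501, -0.427, 1.55, 0.221, 1.138, -0.21], TCP at [209.923, -615.168, 231.31] pointing down, gripper open.
Joint ranges: [-2.88, 2.88], [-0.31, 2.03], [-1.54, 1.56], [0.2, 2.42], [-1.41, 4.55], [0.19, 2.02], [-2.57, 2.57]. Speed limits (rad/s): [2.57, 2.57, 3.14, 3.14, 3.14, 3.14, 3.14].

INTERFACE

Orientations are given as a unit quaternion [x, y, z, w].
In Python, from rig import * gives the robot as it stands. Calls block until the motion is done:
- movep(position, orientation): joint-space move of the TCP to a pose.
- servo_line(position, ori=None, rate=150, threshold=None): straight line of the TCP; ori=None keeps the orientation; rate is the mean speed in mm/s. With threshold (N) it stops when the force on the tool has changed by that much, and returns True; else False.
- movej(angles): joint-space move.
- let_go() and close_gripper(strength=None): open the fingers fully, or close them until they stop; strength is the grip in N (None keeps the last).
- wait(seconds).
- inverse_kinematics(position, orientation): joint angles nearest the present ones, or None.
- snapshot(name): name is "scene" or "top"; returns (picture, depth): 384x512x3 uint8, red, green, blue; 384x512 float32, mm along the optical axis (not along the pixel's ray), 0 where there is no reading.
- camera_info(name): a dict with "fx", "fy", "cx", "cy" (pixels), "dist" ([k1, k2, p1, p2, k3] as OpenCV has them; the pictures are not rectified), "extrinsics" (4x4, takes a point from world to camera coordinates). Camera axes: x right, y down, z forward; pixel columns grow to the right and rows downward; lengths in mm; the calibration is good to about 2 mm. A picture is of the moment at which its call begins. camera_info takes no time and is no camera call.
A pose or a line that the arm cannot do raises IKError and nothing moves.
- finish_job(): hands the job in, once; it reports no verdict.
Readings, each from a call of its own:
- read_time_s(): time.
- read_joint_positions(): joint angles.
- read_qd(): joint speeds.
- read_joint_torque(): joint torques, N m.
- read_tcp_pos(): TCP position.
- read_tool_rot(): TCP orientation.
- read_ft_force(): force on the tool from outside, world axes, zero at the start.
- read_moment(): the same for the moment, N m.
- read_width(): finger opening in mm.
Only numpy, scipy, OpenCV 4.12 (cv2) and the standard library are available. Lean on these libraries where they do the work, as an engineer would, in place of code of your own. Each camera call takes 0.05 s, during which the arm holds its last target.

## Working session

There is one attempt and no reset: what is moved stays moved. The work goes in short steps, each a Python script; the robot and the scene stay as the last script left them, time stands still between calls to the robot, and variables do not carry over. Pictures are saved under pics/ and viewed, and the job is handed in when it is done.

```bash
ls; mkdir -p pics
python3 - <<'E'
from rig import *
import cv2,numpy as np
for n in ("scene","top"):
    p,d=snapshot(n); cv2.imwrite(f"pics/{n}0.png",p[:,:,::-1]); np.savez(f"pics/{n}0.npz",p=p,d=d)
    c=camera_info(n); print(n,c["fx"],c["fy"],c["cx"],c["cy"],c["dist"]); print(np.round(c["extrinsics"],4))
print(read_time_s(),read_tcp_pos(),read_tool_rot(),read_width(),read_ft_force())
import rig; print([x for x in dir(rig) if not x.startswith('_')])
E
```

```text
pics
scene 393.24000154175747 393.24000154175747 255.6921290173758 193.7405028121548 [0.02690162 0.         0.         0.         0.        ]
[[ 1.1300000e-02  9.9990000e-01  1.0200000e-02 -3.0328000e+01]
 [ 8.2730000e-01 -3.6000000e-03 -5.6180000e-01 -3.4181660e+02]
 [-5.6170000e-01  1.4800000e-02 -8.2720000e-01  1.6795686e+03]
 [ 0.0000000e+00  0.0000000e+00  0.0000000e+00  1.0000000e+00]]
top 426.7714331360002 426.7714331360002 265.99624065657184 188.43315732997493 [0.03706621 0.         0.         0.         0.        ]
[[-1.6320000e-01 -9.8660000e-01 -2.8000000e-03  7.7974600e+01]
 [-9.6350000e-01  1.5990000e-01 -2.1480000e-01  5.3068860e+02]
 [ 2.1240000e-01 -3.2400000e-02 -9.7660000e-01  1.2496768e+03]
 [ 0.0000000e+00  0.0000000e+00  0.0000000e+00  1.0000000e+00]]
0.1 [ 209.5896501  -614.60822809  230.36462605] [ 9.86518100e-01  1.63649771e-01 -1.22328900e-04 -8.80772833e-04] 85.53881908082784 [-1.4444483  -0.33696466 -0.35848626]
['IKError', 'camera_info', 'close_gripper', 'finish_job', 'hold_point_z', 'inverse_kinematics', 'let_go', 'movej', 'movep', 'read_ft_force', 'read_joint_positions', 'read_joint_torque', 'read_moment', 'read_qd', 'read_tcp_pos', 'read_time_s', 'read_tool_rot', 'read_width', 'servo_line', 'snapshot', 'wait']
```

View pics/scene0.png

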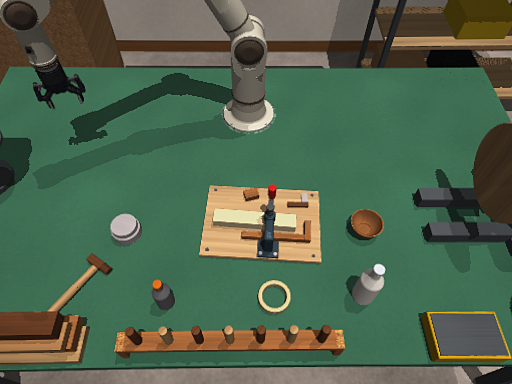

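View pics/top0.png

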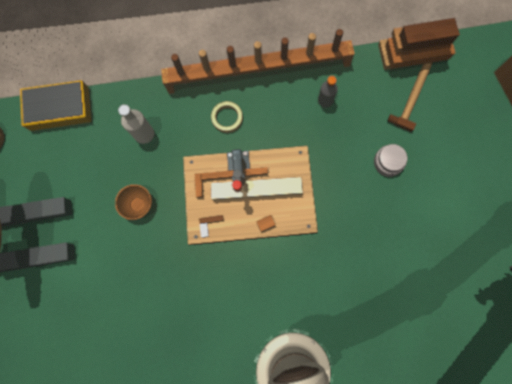

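Run:
```python
import cv2,numpy as np
a=np.load("pics/scene0.npz")["p"][170:280,190:335]; b=np.load("pics/top0.npz")["p"][135:255,170:330]
cv2.imwrite("pics/s0z.png",cv2.resize(a,None,fx=5.4,fy=5.4,interpolation=cv2.INTER_CUBIC)[:,:,::-1])
cv2.imwrite("pics/t0z.png",cv2.resize(b,None,fx=5,fy=5,interpolation=cv2.INTER_CUBIC)[:,:,::-1])
```

```text
(no output)
```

View pics/s0z.png

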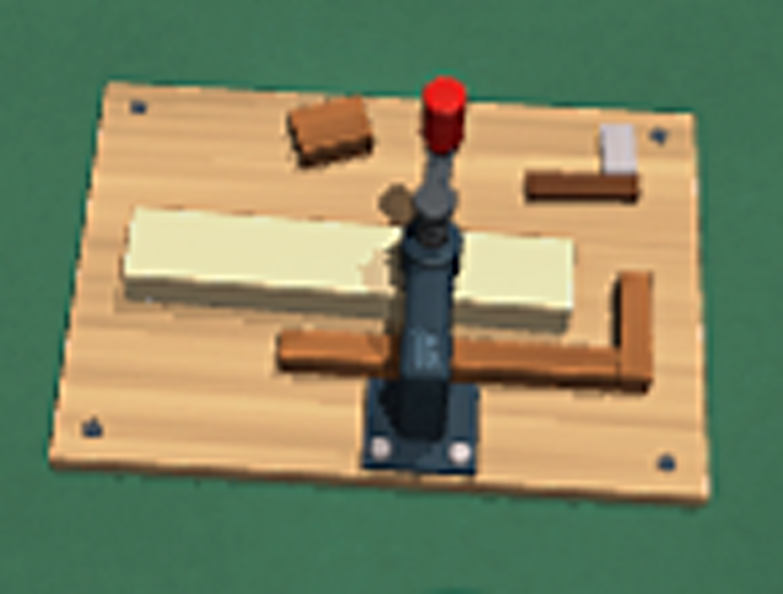

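View pics/t0z.png

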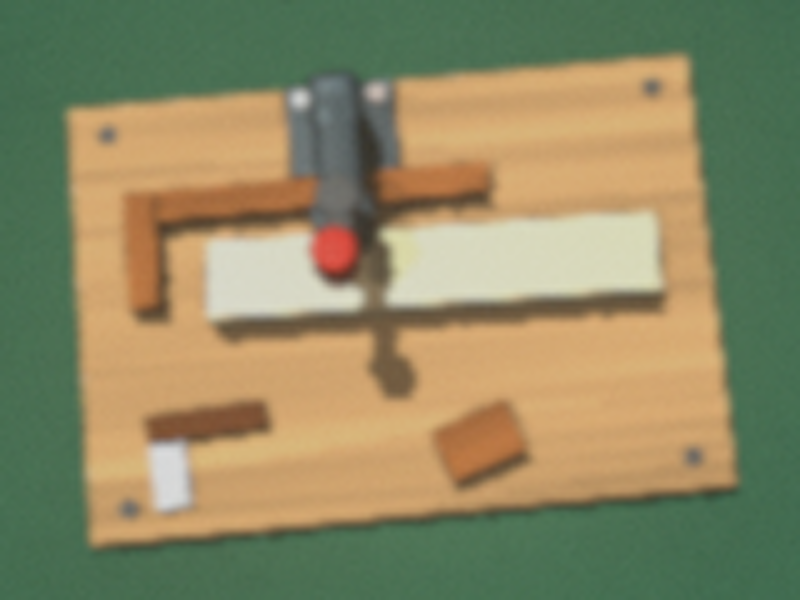

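```bash
cat > h.py <<'E'
from rig import *
import cv2,numpy as np
CI={n:camera_info(n) for n in("scene","top")}
def ray(n,uv):
    c=CI[n];K=np.array([[c["fx"],0,c["cx"]],[0,c["fy"],c["cy"]],[0,0,1]])
    uv=np.asarray(uv,float).reshape(-1,1,2)
    q=cv2.undistortPoints(uv,K,np.array(c["dist"])).reshape(-1,2)
    E=np.array(c["extrinsics"]);R,t=E[:3,:3],E[:3,3]
    return -R.T@t, np.c_[q,np.ones(len(q))]@R
def plane(n,uv,z):
    o,d=ray(n,uv); s=(z-o[2])/d[:,2]; return o+s[:,None]*d
def tri(u1,u2):
    A=[];b=[]
    M=np.zeros((3,3));v=np.zeros(3)
    for n,u in(("scene",u1),("top",u2)):
        o,d=ray(n,u);d=d[0]/np.linalg.norm(d[0]);P=np.eye(3)-np.outer(d,d);M+=P;v+=P@o
    return np.linalg.solve(M,v)
def proj(n,p):
    c=CI[n];E=np.array(c["extrinsics"]);K=np.array([[c["fx"],0,c["cx"]],[0,c["fy"],c["cy"]],[0,0,1]])
    return cv2.projectPoints(np.asarray(p,float).reshape(-1,1,3),cv2.Rodrigues(E[:3,:3])[0],E[:3,3],K,np.array(c["dist"]))[0].reshape(-1,2)
def masks(p):
    h=cv2.cvtColor(p,cv2.COLOR_RGB2HSV).astype(int);H,S,V=h[...,0],h[...,1],h[...,2]
    red=((H<6)|(H>174))&(S>180)&(V>120)
    pale=(H>20)&(H<40)&(S<90)&(V>150)
    brown=(H>=4)&(H<18)&(S>140)&(V>70)&(V<215)&~red
    return red,pale,brown
def comp(m,roi):
    m=m.astype(np.uint8).copy();k=np.zeros_like(m);x0,y0,x1,y1=roi;k[y0:y1,x0:x1]=m[y0:y1,x0:x1];return k
E
python3 - <<'E'
from h import *
R={"scene":(190,170,335,280),"top":(170,135,330,255)}
for n in R:
    p=np.load(f"pics/{n}0.npz")["p"]; d=np.load(f"pics/{n}0.npz")["d"]
    ms=[comp(m,R[n]) for m in masks(p)]
    x0,y0,x1,y1=R[n]
    vis=np.zeros(p.shape,np.uint8)
    for i,m in enumerate(ms): vis[...,2-i]=m*255
    cv2.imwrite(f"pics/{n}m.png",cv2.resize(vis[y0:y1,x0:x1],None,fx=5,fy=5,interpolation=cv2.INTER_NEAREST))
    ys,xs=np.nonzero(ms[0]);print(n,"red",xs.mean(),ys.mean(),xs.min(),xs.max(),ys.min(),ys.max())
    # colors samples + world xyz from depth
    for nm,(u,v) in dict(scene=dict(pale=(225,218),fence=(245,235),stop=(306,227),base=(220,195)),top=dict(pale=(280,190),fence=(255,171),stop=(198,190),base=(220,210),knob=(237,185)))[n].items():
        o,dd=ray(n,(u,v)); print(nm,p[v,u],np.round(o+d[v,u]*dd[0],1))
E
python3 - <<'E'
import cv2,numpy as np
a=cv2.imread("pics/scenem.png");b=cv2.imread("pics/topm.png")
a=cv2.resize(a,(400,300));b=cv2.resize(b,(400,300));cv2.imwrite("pics/mm.png",np.hstack([a,b]))
E
```

```text
scene red 271.9024390243902 187.4878048780488 268 275 184 191
pale [233 227 178] [550.1 -79.6  56.9]
fence [207 126  70] [609.  -12.3  45.9]
stop [178 110  62] [577.3 192.7  41.3]
base [218 171 118] [ 429.1 -103.9   16. ]
top red 239.0 185.0 239 239 185 185
pale [216 216 188] [525.9 -51.8  50.9]
fence [185 120  69] [600.6  14.5  41.7]
stop [184 120  70] [568.9 198.   43.8]
base [206 162 110] [500.  141.6  20.5]
knob [216  81  68] [526.3  71.1 206.1]
```

View pics/mm.png

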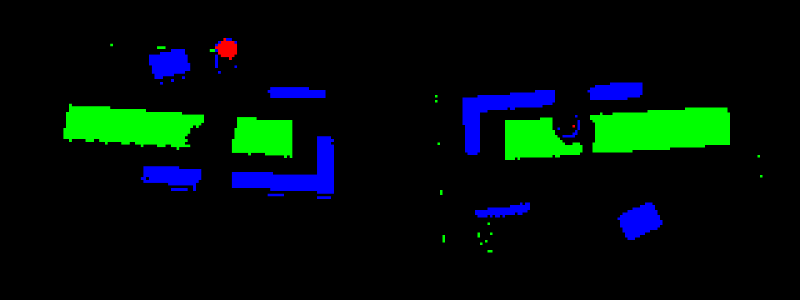

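```bash
cat > m.py <<'E'
from h import *
def fit(pts):
    vx,vy,x,y=cv2.fitLine(pts[:,:2].astype(np.float32),cv2.DIST_HUBER,0,.01,.01).ravel()
    if vy<0: vx,vy=-vx,-vy
    return np.array([x,y]),np.array([vx,vy])
def bnd(m,cols,which):
    out=[]
    for c in cols:
        r=np.nonzero(m[:,c])[0]
        if len(r): out.append((c,r.min()-.5 if which=='up' else r.max()+.5))
    return np.array(out,float)
def bndr(m,rows,which):
    out=[]
    for r in rows:
        c=np.nonzero(m[r])[0]
        if len(c): out.append((c.min()-.5 if which=='l' else c.max()+.5,r))
    return np.array(out,float)
E
python3 - <<'E'
from m import *
P={n:np.load(f"pics/{n}0.npz")["p"] for n in("scene","top")}
S=[comp(m,(190,170,335,280)) for m in masks(P["scene"])]
T=[comp(m,(170,135,330,255)) for m in masks(P["top"])]
def show(nm,pts):
    c,v=fit(pts); print(nm,"at",np.round(c,1),"ang from +y",round(float(np.arctan2(-v[0],v[1])),4),"res",np.round(np.std((pts[:,:2]-c)@[v[1],-v[0]]),2));return c,v
fb=S[2].copy(); fb[:228]=0
f1=show("fence -x edge scene z42",plane("scene",bnd(fb,list(range(244,260))+list(range(276,302)),'up'),42))
tb=T[2].copy(); tb[195:]=0
f2=show("fence +x edge top",plane("top",bnd(tb,list(range(200,230))+list(range(246,266)),'up'),42))
pu=S[1].copy(); pu[:205]=0
show("blank -x scene",plane("scene",bnd(pu,list(range(216,258))+list(range(278,294)),'up'),54))
show("blank +x top",plane("top",bnd(T[1],list(range(214,230))+list(range(255,300)),'up'),54))
l=show("blank -y end scene",plane("scene",bndr(pu,range(211,220),'l'),54))
l=show("blank -y end top",plane("top",bndr(T[1],range(180,192),'r'),54))
show("blank +y end scene",plane("scene",bndr(pu,range(216,226),'r'),54))
show("blank +y end top",plane("top",bndr(T[1],range(186,196),'l'),54))
print("fence -y end scene",plane("scene",bndr(fb[:, :270]*1,range(232,237),'l'),42).mean(0),"top",plane("top",bndr(tb*(np.arange(512)>240),range(169,174),'r'),42).mean(0))
st=S[2].copy(); st[:, :300]=0
print("stop -y edge scene",plane("scene",bndr(st,range(222,232),'l'),42).mean(0),"+y edge",plane("scene",bndr(st,range(224,238),'r'),42).mean(0))
st=T[2].copy();st[:,205:]=0;st[200:]=0
print("stop top: -y",plane("top",bndr(st*1,range(184,194),'r'),42).mean(0),"+y",plane("top",bndr(st,range(178,194),'l'),42).mean(0))
st=S[2].copy(); st[:, :303]=0;st[:, 308:]=0;st[:215]=0
print("stop -x end scene",plane("scene",bnd(st,range(304,308),'up'),42).mean(0))
# knob
for n,b in(("scene",(255,170,290,210)),("top",(225,170,250,200))):
    p=P[n].astype(int); k=(p[...,0]>1.8*p[...,1])&(p[...,0]>1.8*p[...,2])&(p[...,0]>90)&(p[...,1]<95)
    k=comp(k,b); ys,xs=np.nonzero(k); print(n,len(xs),xs.min(),xs.max(),ys.min(),ys.max(),xs.mean(),ys.mean())
E
```

```text
fence -x edge scene z42 at [596.9  86. ] ang from +y -0.0726 res 1.01
fence +x edge top at [615.   85.2] ang from +y -0.0703 res 1.05
blank -x scene at [519.1   2.3] ang from +y -0.0892 res 1.17
blank +x top at [566.9  -4. ] ang from +y -0.0964 res 0.93
blank -y end scene at [ 536.2 -120.3] ang from +y 1.4908 res 0.91
blank -y end top at [ 529.3 -119.4] ang from +y 1.3891 res 0.0
blank +y end scene at [559.3 157.4] ang from +y 1.5024 res 0.0
blank +y end top at [561.6 178.4] ang from +y -0.088 res 8.88
fence -y end scene [603.11110554 -24.67720365  42.        ] top [594.68926383 -20.39255043  42.        ]
stop -y edge scene [575.72177117 187.69000736  42.        ] +y edge [591.0586487  206.52234372  42.        ]
stop top: -y [572.27647453 186.93922713  42.        ] +y [585.02481051 205.37705957  42.        ]
stop -x end scene [562.01187578 192.22568044  42.        ]
scene 75 268 288 184 204 272.56 190.04
top 68 234 241 180 189 237.27941176470588 184.66176470588235
```

Run:
```python
from m import *
print("knobtop",tri((271.9,187.2),(237.0,184.6)), "depth z:")
d=np.load("pics/scene0.npz")["d"]
for u,v in((271,186),(272,187),(273,187),(272,188)):
    o,dd=ray("scene",(u,v)); print(np.round(o+d[v,u]*dd[0],1))
d=np.load("pics/top0.npz")["d"]
for u,v in((237,184),(236,185),(238,185),(237,186)):
    o,dd=ray("top",(u,v)); print(np.round(o+d[v,u]*dd[0],1))
print("stop tip",plane("scene",(306,220),42))
psi=-.0715;J=np.array([[np.cos(psi),-np.sin(psi)],[np.sin(psi),np.cos(psi)]]);O=np.array([570.5,67.8])
def w(x,y,z): return np.r_[O+J@[x,y],z]
pts=[w(25,-90,42),w(25,120,42),w(-30,120,42),w(45,120,42),w(-14,-14,118),w(-14,14,118),w(54,-35,18),w(108,35,18),w(54,35,18),w(108,-35,18),w(0,0,160),w(-25,-160,54),w(25,-160,54),w(25,120,54),w(-25,120,54)]
for n,(x0,y0,x1,y1) in {"scene":(190,170,335,280),"top":(170,135,330,255)}.items():
    p=np.load(f"pics/{n}0.npz")["p"][y0:y1,x0:x1];im=cv2.resize(p,None,fx=5,fy=5,interpolation=cv2.INTER_CUBIC)[:,:,::-1].copy()
    for i,q in enumerate(proj(n,pts)):
        u=((q-[x0,y0]+.5)*5).astype(int);cv2.circle(im,tuple(map(int,u)),3,(255,0,255),-1);cv2.putText(im,str(i),tuple(map(int,u+4)),0,.4,(0,0,0))
    cv2.imwrite(f"pics/{n}_ov.png",im)
```

```text
knobtop [527.86420354  71.69996235 204.41307801] depth z:
[523.5  69.7 204.7]
[530.   72.4 208.5]
[530.9  75.4 209.8]
[534.3  72.2 209.3]
[528.1  70.6 210.2]
[525.8  73.7 210. ]
[525.7  68.4 207.1]
[523.9  71.6 204.6]
stop tip [[550.52031443 194.85376395  42.        ]]
```

View pics/scene_ov.png

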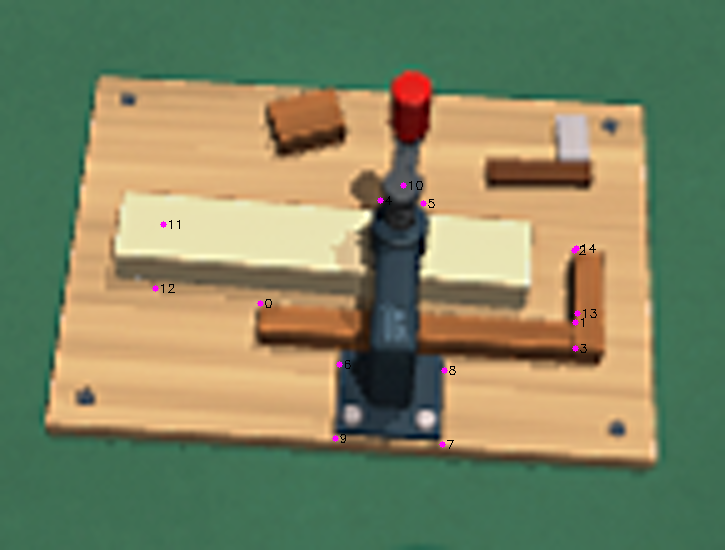

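View pics/top_ov.png

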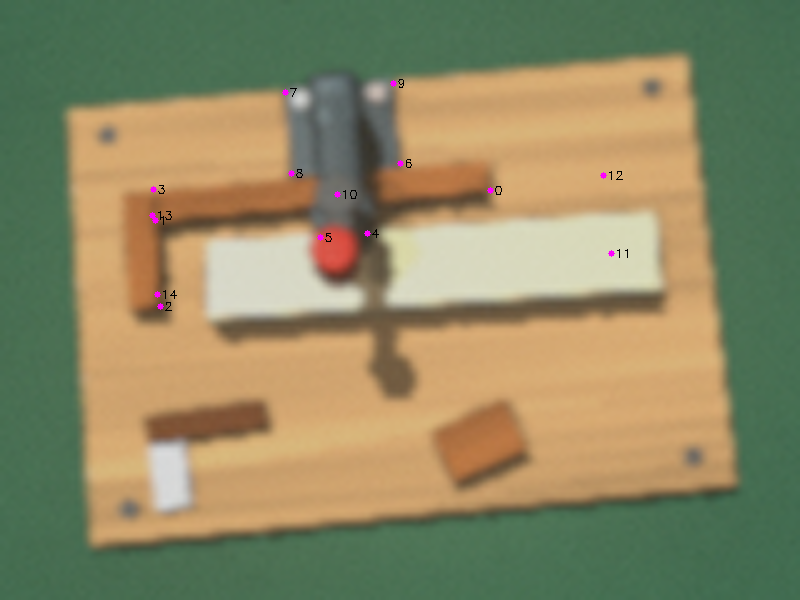

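```bash
cat >> h.py <<'E'
PSI=-.0715;JR=np.array([[np.cos(PSI),-np.sin(PSI)],[np.sin(PSI),np.cos(PSI)]]);O=np.array([570.7,67.8])
def w(x,y,z): return np.r_[O+JR@[x,y],z]
def jg(p): return np.r_[JR.T@(np.asarray(p[:2])-O),p[2]]
def q(a): return np.array([np.cos(a/2),np.sin(a/2),0,0])
E
python3 - <<'E'
from h import *
print(hold_point_z if not callable(hold_point_z) else hold_point_z())
for s in(-1,1):
    a=s*np.pi/2-.092
    for z in (130,24): print(s,z,np.round(inverse_kinematics([535.1,-85.6,z],q(a)),2) if inverse_kinematics([535.1,-85.6,z],q(a)) is not None else None)
for a in (np.pi/2+PSI,-np.pi/2+PSI,PSI,.3):
  for th in (0,1.57,3.14,4.71):
    r=inverse_kinematics(w(-42*np.cos(th),42*np.sin(th),170),q(a)); print(a,th,None if r is None else np.round(r,2))
E
```

```text
18.700000000000003
-1 130 [-0.65  0.62  1.01  1.95 -0.65  0.95 -2.55]
-1 24 [-0.57  0.8   0.9   1.99 -0.88  0.81 -2.38]
1 130 [ 0.81  0.58 -0.91  1.9   0.56  0.94 -0.46]
1 24 [ 0.72  0.73 -0.79  1.94  0.73  0.78 -0.59]
1.4992963267948967 0 [ 0.74  0.7  -1.27  1.89  0.75  1.14 -0.89]
1.4992963267948967 1.57 [ 0.59  0.75 -1.2   1.76  0.76  1.18 -0.91]
1.4992963267948967 3.14 [ 0.5   0.65 -0.92  1.68  0.57  1.1  -0.66]
1.4992963267948967 4.71 [ 0.62  0.58 -0.96  1.81  0.54  1.05 -0.61]
-1.6422963267948965 0 [ 0.75  0.72 -1.3   1.89  0.77  1.16  2.24]
-1.6422963267948965 1.57 [ 0.63  0.83 -1.3   1.76  0.85  1.24  2.17]
-1.6422963267948965 3.14 [ 0.67  0.89 -1.3   1.68  0.89  1.3   2.26]
-1.6422963267948965 4.71 [-0.98  0.85  1.36  1.86 -0.89  1.22 -2.55]
-0.0715 0 [ 0.64  0.57 -1.07  1.89  0.58  1.04 -2.32]
-0.0715 1.57 [ 0.49  0.63 -1.    1.77  0.6   1.08 -2.36]
-0.0715 3.14 [ 0.52  0.67 -0.96  1.68  0.6   1.11 -2.26]
-0.0715 4.71 [ 0.61  0.57 -0.94  1.81  0.53  1.04 -2.17]
0.3 0 [ 0.72  0.67 -1.23  1.89  0.71  1.11 -2.05]
0.3 1.57 [ 0.56  0.7  -1.13  1.76  0.7   1.14 -2.07]
0.3 3.14 [ 0.54  0.68 -0.99  1.68  0.62  1.12 -1.9 ]
0.3 4.71 [ 0.63  0.58 -0.97  1.8   0.55  1.05 -1.82]
```

Run:
```python
from h import *
g=np.array([535.1,-85.6]); qa=q(np.pi/2-.092)
movep(np.r_[g,160],qa); print(read_time_s(),read_ft_force())
servo_line(np.r_[g,24],rate=120,threshold=10)
print(read_time_s(),read_tcp_pos(),read_ft_force())
p,d=snapshot("top"); cv2.imwrite("pics/t1.png",cv2.resize(p[120:260,160:330],None,fx=4.5,fy=4.5)[:,:,::-1])
p,d=snapshot("scene"); cv2.imwrite("pics/s1.png",cv2.resize(p[160:280,180:340],None,fx=4.5,fy=4.5)[:,:,::-1])
```

```text
2.3333 [-0.83016024 -0.52845274  0.37344099]
3.6167 [535.82465218 -85.58495448  24.74091159] [-0.75023578  0.20295157  0.83145237]
```

View pics/s1.png

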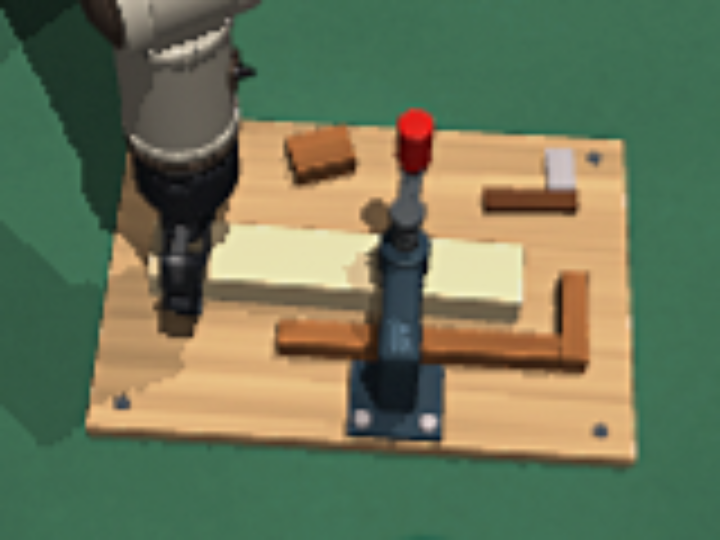

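Run:
```python
from h import *
close_gripper(30); f0=np.array(read_ft_force()); print(read_width(),np.round(read_tcp_pos(),1),np.round(f0,1))
p=np.array(read_tcp_pos()); j=jg(p); print("jig",j)
qh=q(np.pi/2+PSI)
servo_line(w(-6,j[1]+5,p[2]+.5),ori=qh,rate=30,threshold=15); print(np.round(jg(read_tcp_pos()),1),np.round(read_ft_force(),1))
h=servo_line(w(-6,j[1]+50,p[2]+.5),rate=30,threshold=9); print("y",h,np.round(jg(read_tcp_pos()),1),np.round(read_ft_force(),1))
h=servo_line(w(12,jg(read_tcp_pos())[1],p[2]+.5),rate=25,threshold=9); print("x",h,np.round(jg(read_tcp_pos()),1),np.round(read_ft_force(),1))
print(read_time_s())
p,d=snapshot("top"); cv2.imwrite("pics/t2.png",cv2.resize(p[120:260,160:330],None,fx=4.5,fy=4.5)[:,:,::-1])
p,d=snapshot("scene"); cv2.imwrite("pics/s2.png",cv2.resize(p[160:280,180:340],None,fx=4.5,fy=4.5)[:,:,::-1])
```

```text
49.685422882037784 [535.6 -85.8  24.4] [-0.4 -0.5  4.9]
jig [ -24.08402514 -155.68461221   24.44451842]
[ -23.5 -155.7   24.5] [-0.5  0.   6.6]
y True [ -13.1 -126.5   24.6] [-0.6 -1.3  4.7]
x True [ -13.1 -126.5   24.6] [-1.4 -0.7  4.8]
5.825
```

View pics/s2.png

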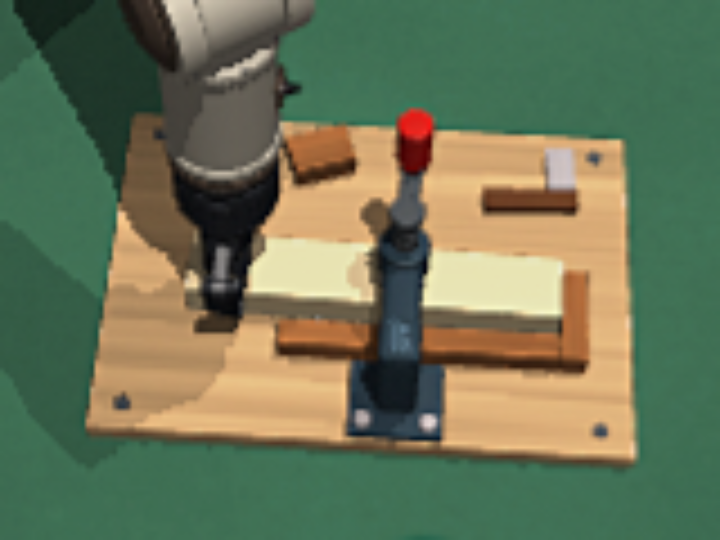

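View pics/t2.png

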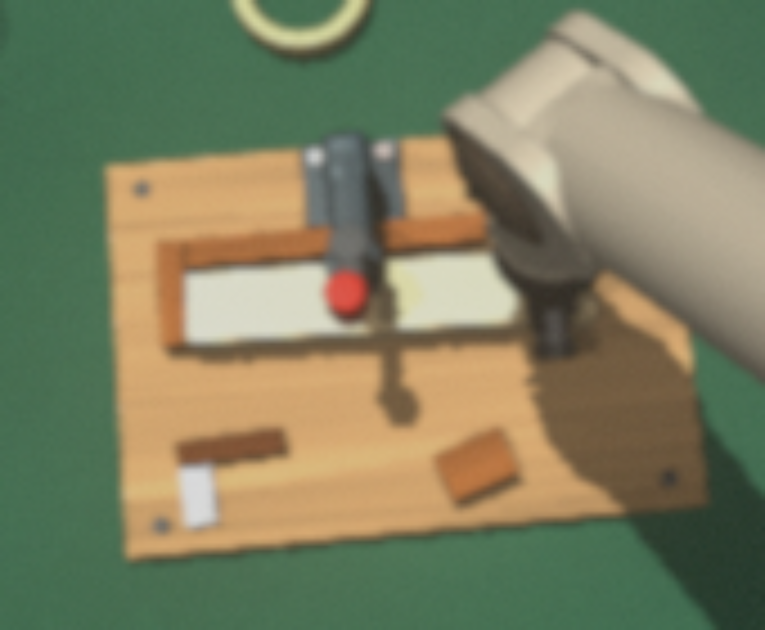

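Run:
```python
from h import *
p=np.array(read_tcp_pos());j=jg(p)
def st(s,h): print(s,h,np.round(jg(read_tcp_pos()),1),np.round(JR.T@np.array(read_ft_force())[:2],1),round(read_ft_force()[2],1),read_time_s())
st('y-',servo_line(w(j[0],j[1]-1.5,p[2]),rate=15))
st('x',servo_line(w(10,j[1]-1.5,p[2]),ori=q(np.pi/2+PSI),rate=20,threshold=14))
st('w',wait(.2))
jj=jg(read_tcp_pos())
st('y',servo_line(w(jj[0],jj[1]+8,p[2]),rate=15,threshold=14)); st('w',wait(.2))
```

```text
y- False [ -13.1 -126.6   24.6] [-0.   2.1] 3.1 6.175
x True [ -12.2 -126.9   24.7] [-1.3  0. ] 4.8 6.6
w False [ -12.2 -126.9   24.7] [-1.3 -1.2] 5.8 6.8
y False [ -12.2 -126.4   24.7] [ -2.7 -12. ] 8.5 7.4083
w False [ -12.2 -126.4   24.7] [ -1.  -12.4] 8.3 7.6083
```

```bash
cat >> h.py <<'E'
def st(s,h=None):
    f=np.array(read_ft_force()); print(s,h,np.round(jg(read_tcp_pos()),1),"f",np.round(JR.T@f[:2],1),round(f[2],1),"m",np.round(read_moment(),2),round(read_time_s(),2))
E
python3 - <<'E'
from h import *
p=np.array(read_tcp_pos());j=jg(p)
st('0')
st('up',servo_line(w(j[0],j[1]-1,p[2]+1.5),rate=15))
st('up',servo_line(w(j[0],j[1]-3,p[2]+3),rate=15))
E
```

```text
0 None [ -12.2 -126.4   24.7] f [ -1.  -12.4] 8.3 m [-2.06  0.3   0.22] 7.61
up False [ -12.5 -127.    26. ] f [ 0.6 -0.5] -2.4 m [-0.25  0.01 -0.03] 8.34
up False [ -12.1 -129.6   27.8] f [-0.6 -0.5] -3.5 m [-0.3   0.04  0.  ] 8.66
```

Run:
```python
from h import *
j=jg(read_tcp_pos())
st('dn',servo_line(w(j[0],j[1],26.3),rate=15))
st('x',servo_line(w(10,j[1],26.3),ori=q(np.pi/2+PSI),rate=20,threshold=14)); wait(.1); st('w')
```

```text
dn False [ -12.2 -129.6   26.2] f [0.1 0.2] -1.7 m [-0.32  0.01  0.02] 8.91
x True [ 1.000e-01 -1.299e+02  2.470e+01] f [-1.   0.3] 3.1 m [-0.14  0.17 -0.03] 9.72
w None [   0.  -129.9   24.7] f [-0.3  0.3] 2.1 m [-0.07 -0.02 -0.01] 9.82
```

Run:
```python
from h import *
j=jg(read_tcp_pos())
st('up',servo_line(w(j[0],j[1],26.2),rate=15))
st('y',servo_line(w(j[0]+1,j[1]+12,26.2),ori=q(np.pi/2+PSI),rate=15,threshold=12)); wait(.1); st('w')
j=jg(read_tcp_pos())
st('x',servo_line(w(j[0]+6,j[1]+1,j[2]),ori=q(np.pi/2+PSI),rate=15,threshold=14)); wait(.1); st('w')
p,d=snapshot("top"); np.savez("pics/t3.npz",p=p); cv2.imwrite("pics/t3.png",cv2.resize(p[120:260,160:330],None,fx=4.5,fy=4.5,interpolation=cv2.INTER_CUBIC)[:,:,::-1])
p,d=snapshot("scene"); cv2.imwrite("pics/s3.png",cv2.resize(p[160:280,180:340],None,fx=4.5,fy=4.5,interpolation=cv2.INTER_CUBIC)[:,:,::-1])
```

```text
up False [  -0.2 -130.1   25.9] f [-0.8  0.4] -2.4 m [-0.28  0.06 -0.02] 10.13
y True [  -0.3 -126.3   25.3] f [-0.3 -0. ] -1.7 m [-0.07 -0.14 -0.14] 10.71
w None [  -0.5 -126.3   25. ] f [-0.2  0.4] -1.7 m [ 0.07 -0.14 -0.14] 10.81
x True [   0.8 -126.3   24.6] f [-0.9  0.1] 4.2 m [-0.13  0.02  0.18] 11.16
w None [   0.8 -126.2   24.6] f [ 0.2 -0.1] 5.7 m [-0.12 -0.02  0.15] 11.26
```

View pics/s3.png

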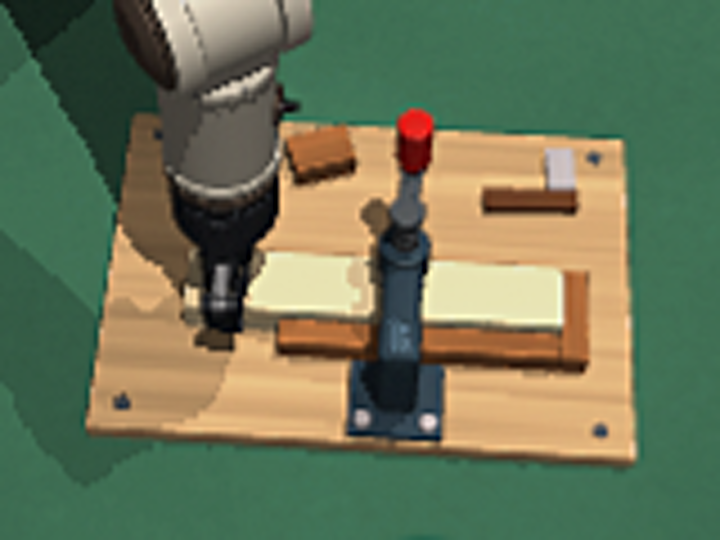

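View pics/t3.png

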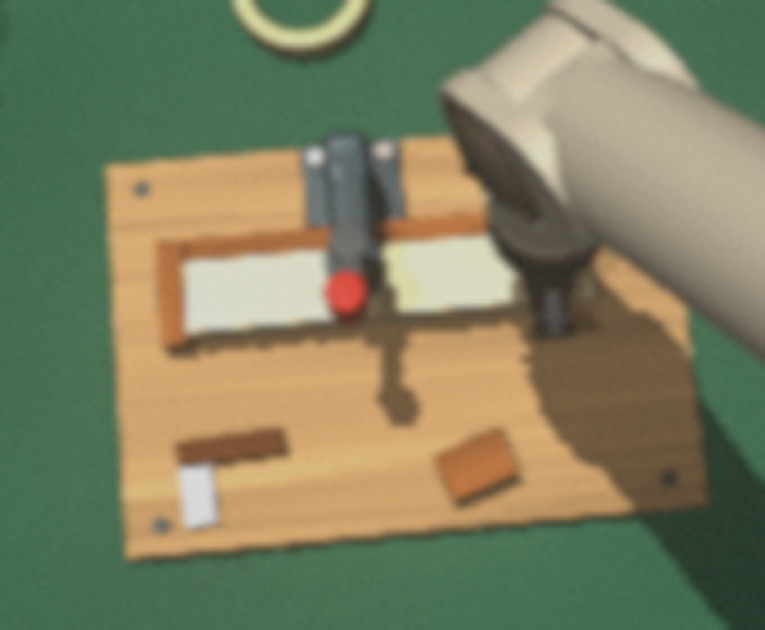

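```bash
cat > meas.py <<'E'
from m import *
def meas(tag):
    P={n:snapshot(n)[0] for n in("scene","top")}
    np.savez(f"pics/{tag}.npz",**P)
    for n,(x0,y0,x1,y1) in {"scene":(190,170,335,280),"top":(170,135,330,255)}.items():
        cv2.imwrite(f"pics/{tag}_{n}.png",cv2.resize(P[n][y0:y1,x0:x1],None,fx=5,fy=5,interpolation=cv2.INTER_CUBIC)[:,:,::-1])
    S=[comp(m,(190,170,335,280)) for m in masks(P["scene"])]
    T=[comp(m,(170,135,330,255)) for m in masks(P["top"])]
    def show(nm,pts):
        c,v=fit(pts); j=jg(np.r_[c,0]);print(nm,"jig",np.round(j[:2],1),"rel ang",round(float(np.arctan2(-v[0],v[1]))-PSI,4),"res",np.round(np.std((pts[:,:2]-c)@[v[1],-v[0]]),2))
    pu=S[1].copy();pu[:212]=0
    show("blank -x scene",plane("scene",bnd(pu,list(range(232,260))+list(range(278,302)),'up'),54))
    show("blank +x top",plane("top",bnd(T[1],list(range(210,230))+list(range(255,285)),'up'),54))
    show("blank +x scene lower",plane("scene",bnd(pu,list(range(232,260))+list(range(280,302)),'dn'),54))
    tb=T[2].copy(); tb[195:]=0
    show("fence +x top",plane("top",bnd(tb,list(range(205,230))+list(range(246,266)),'up'),42))
    print("-y end",[np.round(jg(plane(n,bndr(m,r,s),54).mean(0)),1) for n,m,r,s in(("scene",pu,range(219,224),'l'),("top",T[1],range(180,186),'r'))])
    print("+y end",[np.round(jg(plane(n,bndr(m,r,s),54).mean(0)),1) for n,m,r,s in(("scene",pu,range(222,228),'r'),("top",T[1],range(180,190),'l'))])
E
python3 - <<'E'
from meas import *
let_go(); st('go')
p=np.array(read_tcp_pos())
servo_line(np.r_[p[:2],110],rate=150)
j=jg(p)
st('side',servo_line(w(-75,-140,110),rate=200))
close_gripper(40)
meas("a")
st('end')
E
```

```text
go None [  -0.4 -126.5   23.6] f [ 0.3 -0.1] 0.1 m [0.05 0.02 0.02] 11.81
side False [ -75.3 -140.3  109.5] f [ 1.2 -0.8] 0.1 m [ 0.   -0.03 -0.01] 13.07
blank -x scene jig [-25.  -13.5] rel ang 0.007 res 1.06
blank +x top jig [ 41.7 -11.6] rel ang 0.2848 res 18.0
blank +x scene lower jig [25.1 13.2] rel ang 0.0033 res 2.27
fence +x top jig [ 42.7 -14.8] rel ang 0.0019 res 1.03
-y end [array([   0.4, -156.7,   54. ]), array([ -27.2, -273.2,   54. ])]
+y end [array([ -4.3, 118.6,  54. ]), array([  2.8, 116.6,  54. ])]
end None [ -75. -140.  110.] f [-0.8 -0.5] 0.2 m [ 0.06 -0.05  0.05] 13.93
```

```bash
python3 -c "
import cv2,numpy as np
a=cv2.imread('pics/a_scene.png');b=cv2.imread('pics/a_top.png')
h=550;cv2.imwrite('pics/a.png',cv2.resize(np.hstack([a,b[:h]]),(800,290)))"
```

```text
(no output)
```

View pics/a.png

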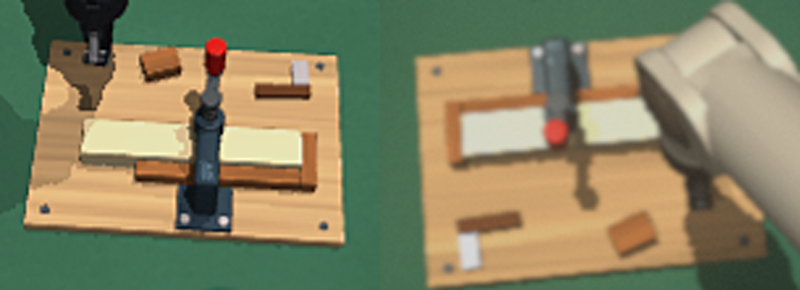

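Run:
```python
from h import *
p=np.load("pics/a.npz")["top"]
m=comp(masks(np.load("pics/top0.npz")["p"])[2],(250,210,280,240));ys,xs=np.nonzero(m)
J=np.array([jg(a) for a in plane("top",np.c_[xs,ys],42)]);print("offcut",J.min(0),J.max(0))
m=comp(masks(np.load("pics/top0.npz")["p"])[2],(190,205,230,240));ys,xs=np.nonzero(m)
J=np.array([jg(a) for a in plane("top",np.c_[xs,ys],30)]);print("stock",J.min(0),J.max(0))
# end push
st('a',servo_line(w(0,-190,110),rate=200))
st('dn',servo_line(w(0,-190,32),rate=120,threshold=12))
st('push',servo_line(w(0,-140,32),rate=40,threshold=14)); 
st('hold',wait(.2))
```

```text
offcut [-153.10363866  -94.48206381   42.        ] [-111.81110655  -43.18341167   42.        ]
stock [-109.13444751   65.91396081   30.        ] [-95.6444621  131.08891083  30.        ]
a False [  -1.  -189.1  109.6] f [-1.1  1.3] 0.4 m [ 0.05  0.03 -0.05] 14.53
dn False [   0.5 -189.6   32.4] f [ 0.4 -0.2] 0.5 m [-0.02 -0.03 -0.02] 15.33
push True [  -0.3 -170.6   31.8] f [-1.  -1.4] 0.7 m [-0.17 -0.06 -0.02] 16.02
hold False [  -0.9 -170.7   31.3] f [0.2 0. ] 0.3 m [ 0.03 -0.08 -0.06] 16.23
```

Run:
```python
from h import *
j=jg(read_tcp_pos())
servo_line(w(j[0],j[1]-8,j[2]),rate=80)
servo_line(w(j[0],j[1]-8,80),rate=150)
st('a',servo_line(w(-70,-75,80),rate=200))
st('dn',servo_line(w(-70,-75,34),rate=120,threshold=12))
st('push',servo_line(w(-15,-75,34),rate=40,threshold=14)); 
j=jg(read_tcp_pos())
servo_line(w(-70,-75,34),rate=100)
servo_line(w(-70,-75,80),rate=150)
servo_line(w(-110,-75,130),rate=200)
servo_line(w(-110,75,130),rate=200)
servo_line(w(-70,75,80),rate=200)
st('dn',servo_line(w(-70,75,34),rate=120,threshold=12))
st('push',servo_line(w(-15,75,34),rate=40,threshold=14)); 
servo_line(w(-70,75,34),rate=100)
st('up',servo_line(w(-80,75,120),rate=150))
```

```text
a False [-69.5 -76.   79.7] f [ 0.9 -0.8] -0.8 m [ 0.02 -0.07 -0.  ] 17.73
dn False [-69.9 -75.2  33.8] f [ 0.6 -0.1] -0.4 m [ 0.06 -0.02  0.02] 18.26
push True [-38.4 -75.1  33.2] f [0.1 0.3] 0.2 m [-0.04 -0.03 -0.02] 19.12
dn False [-70.2  75.3  34.3] f [ 0.6 -0. ] -0.6 m [ 0.04 -0.05  0.01] 22.41
push True [-38.5  74.9  33.2] f [ 0.2 -0.3] -0.1 m [-0.   -0.05 -0.01] 23.27
up False [-80.   74.4 119.6] f [-0.1 -0.5] -1.3 m [ 0.02 -0.    0.03] 24.46
```

```bash
cat >> h.py <<'E'
def kp(th,z0,c=(0.,0.),r=42): return w(c[0]-r*np.cos(th),c[1]+r*np.sin(th),z0-12*th/(2*np.pi))
def drag(th,n=6):
    f=np.mean([read_ft_force() for _ in range(n)],0); fj=JR.T@f[:2]
    t=np.array([np.sin(th),np.cos(th)]);r=np.array([-np.cos(th),np.sin(th)]); return -fj@t, fj@r, f[2]
E
python3 - <<'E'
from h import *
servo_line(w(-80,60,235),rate=250)
let_go()
servo_line(w(-43,.5,235),rate=200)
st('above')
st('dn',servo_line(w(-43,.5,168),rate=120,threshold=10))
close_gripper(30); st('grip',read_width())
print([np.round(read_ft_force(),1) for _ in range(3)])
p,d=snapshot("scene"); cv2.imwrite("pics/s4.png",cv2.resize(p[150:270,190:350],None,fx=4.5,fy=4.5,interpolation=cv2.INTER_CUBIC)[:,:,::-1])
E
```

```text
above None [-4.300e+01  2.000e-01  2.349e+02] f [0.2 0.4] 0.4 m [0.03 0.02 0.02] 26.36
dn False [-42.8   1.2 168.4] f [ 0.1 -0.6] -0.7 m [ 0.03 -0.05  0.02] 27.07
grip 25.398471626407513 [-41.6   0.5 168.7] f [3.3 0.2] 2.9 m [-0.18 -0.88  0.01] 27.64
[array([ 3.3, -0. ,  2.9]), array([ 3.3, -0. ,  2.9]), array([ 3.3, -0. ,  2.9])]
```

View pics/s4.png

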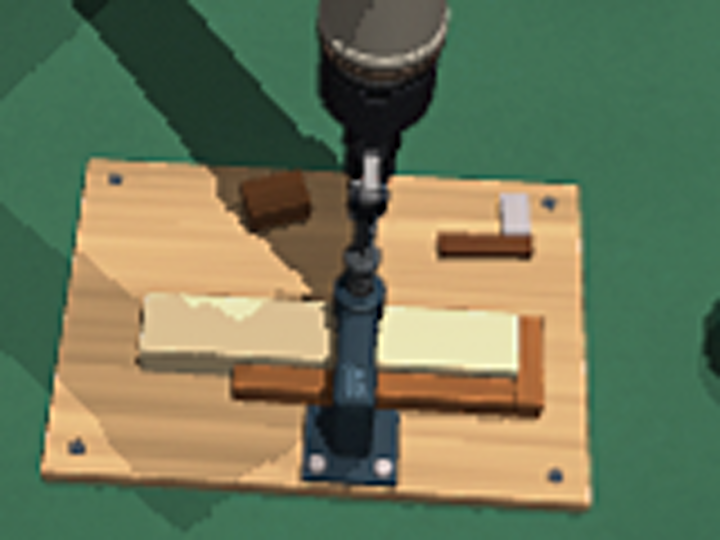

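Run:
```python
from h import *
for th in np.arange(.25,1.76,.25):
    servo_line(kp(th,168.7,(.4,0)),rate=40)
    D=drag(th); p=jg(read_tcp_pos()); pa=np.arctan2(p[1],-(p[0]-.4)); print(round(th,2),"act",round(pa,3),"r",round(np.hypot(p[0]-.4,p[1]),1),"z",round(p[2],1),"drag %.1f rad %.1f fz %.1f"%D,round(read_time_s(),2))
```

```text
0.25 act 0.183 r 41.7 z 168.3 drag 7.2 rad -0.9 fz 6.3 28.1
0.5 act 0.433 r 41.3 z 167.8 drag 7.6 rad -2.1 fz 8.5 28.51
0.75 act 0.684 r 41.0 z 167.3 drag 6.5 rad -2.8 fz 8.6 28.92
1.0 act 0.937 r 40.7 z 166.8 drag 6.1 rad -3.6 fz 9.9 29.32
1.25 act 1.189 r 40.5 z 166.3 drag 6.9 rad -4.3 fz 10.0 29.73
1.5 act 1.439 r 40.4 z 165.8 drag 6.0 rad -5.7 fz 10.6 30.14
1.75 act 1.686 r 40.4 z 165.3 drag 6.4 rad -6.0 fz 10.3 30.55
```

```bash
cat > log.py <<'E'
from h import *
import json,os
C=(.4,-1.8)
def step(th,z0=168.7,rate=45):
    servo_line(kp(th,z0,C),rate=rate)
    D=drag(th); p=jg(read_tcp_pos()); pa=np.arctan2(p[1]-C[1],-(p[0]-C[0])); pa+=2*np.pi*round((th-pa)/(2*np.pi))
    print(round(th,2),"lag",round(th-pa,3),"r",round(np.hypot(p[0]-C[0],p[1]-C[1]),1),"z",round(p[2],1),"drag %.1f rad %.1f fz %.1f"%D,round(read_time_s(),2))
    return D[0],th-pa
E
python3 - <<'E'
from log import *
for th in np.arange(2,3.41,.2):
    d,l=step(th)
    if d>10: break
E
```

```text
2.0 lag 0.081 r 42.1 z 164.9 drag 6.4 rad -2.6 fz 8.4 30.95
2.2 lag 0.094 r 42.1 z 164.6 drag 6.5 rad -2.4 fz 7.6 31.28
2.4 lag 0.107 r 42.1 z 164.2 drag 7.2 rad -1.6 fz 6.5 31.62
2.6 lag 0.119 r 42.1 z 163.9 drag 7.5 rad -1.0 fz 5.4 31.95
2.8 lag 0.129 r 42.0 z 163.6 drag 7.2 rad 0.5 fz 2.7 32.28
3.0 lag 0.131 r 42.0 z 163.4 drag 8.6 rad 1.0 fz 1.4 32.62
3.2 lag 0.124 r 41.9 z 163.0 drag 8.8 rad 2.4 fz -0.5 32.95
3.4 lag 0.11 r 41.9 z 162.6 drag 8.4 rad 3.2 fz -2.6 33.28
```

Run:
```python
from log import *
for th in np.arange(3.6,4.21,.2):
    d,l=step(th)
    if d>11: break
p,d=snapshot("scene"); cv2.imwrite("pics/s5.png",cv2.resize(p[170:260,220:320],None,fx=7,fy=6.6,interpolation=cv2.INTER_CUBIC)[:,:,::-1])
```

```text
3.6 lag 0.094 r 42.0 z 162.3 drag 9.1 rad 3.3 fz -3.3 33.62
3.8 lag 0.078 r 42.0 z 161.9 drag 8.7 rad 3.4 fz -3.1 33.95
4.0 lag 0.068 r 42.0 z 161.5 drag 8.8 rad 2.8 fz -3.1 34.28
4.2 lag 0.059 r 42.0 z 161.1 drag 8.2 rad 2.4 fz -3.0 34.62
```

View pics/s5.png

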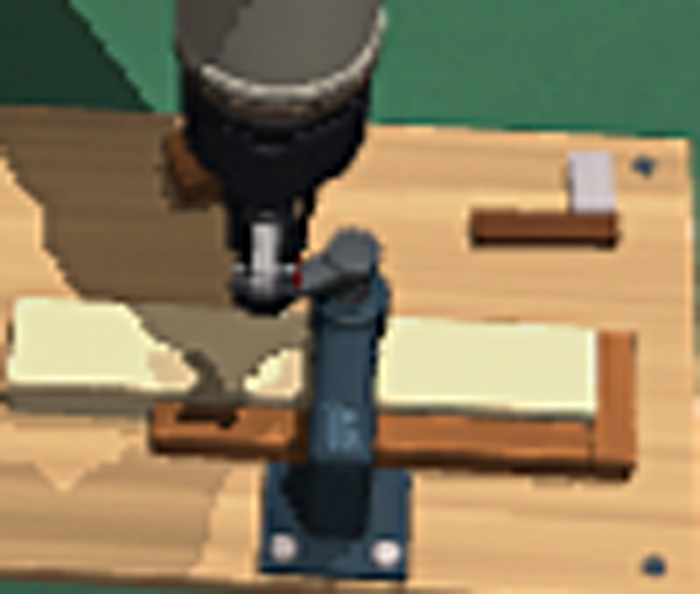

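Run:
```python
from log import *
for th in np.arange(4.4,5.61,.2):
    d,l=step(th)
    if d>11: break
```

```text
4.4 lag 0.055 r 41.9 z 160.7 drag 8.4 rad 0.8 fz -1.4 35.0
4.6 lag 0.051 r 42.0 z 160.3 drag 7.9 rad 0.9 fz -2.4 35.33
4.8 lag 0.05 r 42.0 z 159.9 drag 7.7 rad 0.4 fz -2.0 35.67
5.0 lag 0.059 r 42.0 z 159.6 drag 8.9 rad -2.0 fz -2.5 36.0
5.2 lag 0.068 r 42.0 z 159.2 drag 8.7 rad -1.2 fz -1.9 36.33
5.4 lag 0.078 r 42.0 z 158.9 drag 9.7 rad -1.4 fz -0.5 36.67
5.6 lag 0.089 r 42.0 z 158.5 drag 9.7 rad -2.0 fz 1.6 37.0
```

Run:
```python
from log import *
for th in np.arange(5.8,6.21,.2):
    d,l=step(th)
p,d=snapshot("scene"); cv2.imwrite("pics/s6.png",cv2.resize(p[170:260,220:320],None,fx=7,fy=6.6,interpolation=cv2.INTER_CUBIC)[:,:,::-1])
```

```text
5.8 lag 0.1 r 42.0 z 158.1 drag 10.2 rad -0.2 fz 4.3 37.33
6.0 lag 0.108 r 42.0 z 157.7 drag 9.8 rad 0.0 fz 7.1 37.67
6.2 lag 0.112 r 42.0 z 157.3 drag 10.8 rad 0.3 fz 9.3 38.0
```

View pics/s6.png

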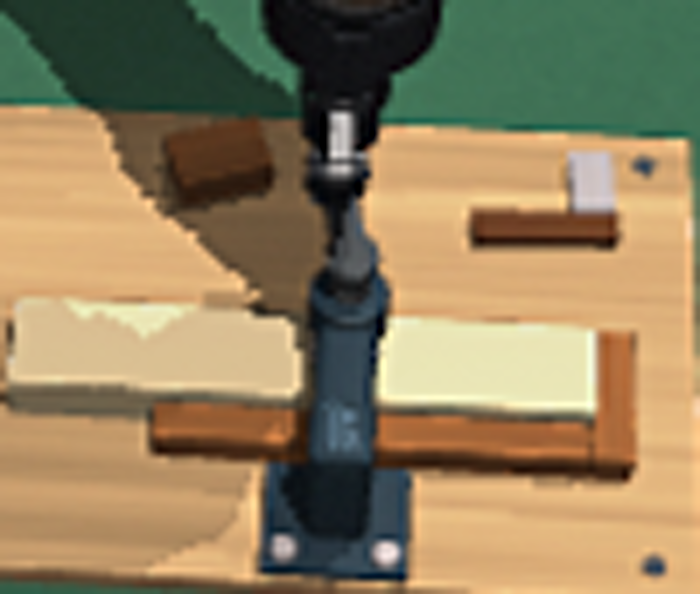

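Run:
```python
from log import *
for th in (6.4,6.55):
    d,l=step(th)
```

```text
6.4 lag 0.11 r 42.0 z 156.8 drag 11.9 rad 1.4 fz 12.2 38.38
6.55 lag 0.11 r 42.0 z 156.5 drag 10.4 rad 1.4 fz 13.0 38.67
```

Run:
```python
from log import *
step(6.7)
```

```text
6.7 lag 0.105 r 42.0 z 156.2 drag 11.8 rad 1.1 fz 15.6 38.97
```

```bash
python3 - <<'E'
from meas import *
let_go(); st('go')
p=np.array(read_tcp_pos())
st('up',servo_line(np.r_[p[:2],250],rate=120))
servo_line(w(-160,-120,260),rate=200)
meas("b")
P=np.load("pics/b.npz")["scene"];R=np.load("pics/scene0.npz")["p"]
st('end')
E
python3 -c "
import cv2,numpy as np
a=cv2.imread('pics/b_scene.png');b=cv2.imread('pics/b_top.png')
cv2.imwrite('pics/b.png',cv2.resize(np.hstack([a,b[:550]]),(800,290)))"
```

```text
go None [-38.1  15.4 155.8] f [-0.4 -0.1] -0.2 m [ 0.   -0.03  0.  ] 39.58
up False [-38.6  15.  249.3] f [-0.3  0.8] -0.6 m [ 0.03 -0.03  0.01] 40.52
blank -x scene jig [-24.9 -11.5] rel ang 0.0062 res 1.08
blank +x top jig [28.5 -8.7] rel ang 0.0846 res 11.27
blank +x scene lower jig [ 25.8 -19.5] rel ang 0.0009 res 2.1
fence +x top jig [42.8 23.6] rel ang 0.0039 res 1.06
-y end [array([   0.6, -159.4,   54. ]), array([ -25.2, -251.8,   54. ])]
+y end [array([ -4.3, 118.6,  54. ]), array([  2.9, 116.9,  54. ])]
end None [-159.5 -119.1  260. ] f [-1.   1.1] 0.1 m [-0.01 -0.06 -0.02] 41.67
```

View pics/b.png

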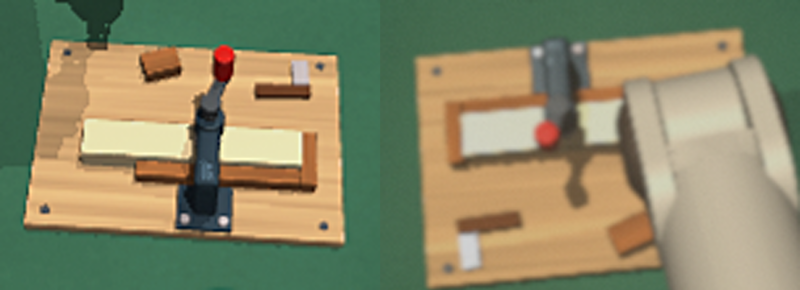

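View pics/b_scene.png

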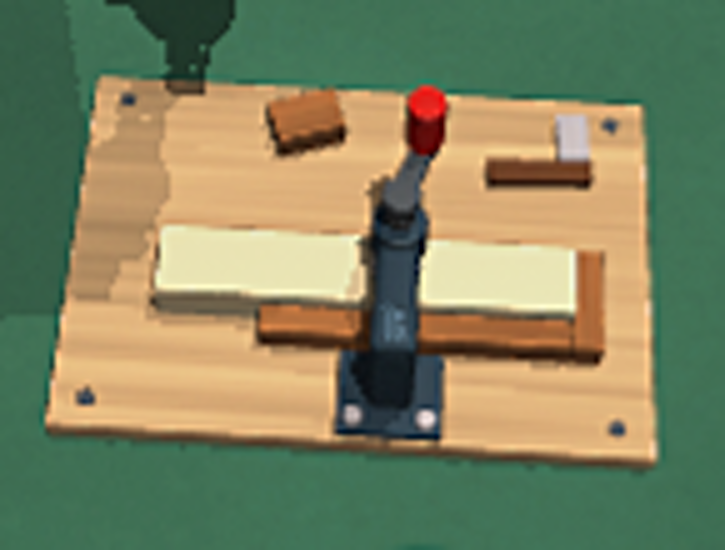

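Run:
```python
from rig import *
wait(.3); print(read_time_s(), read_qd()); finish_job()
```

```text
41.975 [ 0.00437744 -0.00532177  0.0006963   0.0008861  -0.00023229 -0.00022328
  0.0010637 ]
the job is handed in; nothing more can be done
```

The job is handed in at about 42 s of the 72 s allowed. The blank is home and the clamp is snugged, but I inferred the clamping force from knob drag and had no direct reading of it.

**Pushing home:** I gripped the blank's free end and slid it to the fence and the stop. The first slide jammed because the hand bore down on the blank, so I lifted slightly and it went in. I then pressed it with closed fingers on the end and at two places on its side. The two side contacts agreed within 0.1 mm, and the end sat within about 0.5 mm of home.

**Clamping:** I led the knob round from about 0 to 6.6 rad (6.7 commanded), then let go and backed away. Drag began to rise at about 4.9 to 5.3 rad, which I took as the pad touching. It ended 3.5 to 4.3 N above the reading at the same crank angle one turn earlier, when the pad was still clear. That suggests a push of roughly 80 to 110 N, inside the 50 to 160 N range.

**Last checks:**
- **Blank:** the final scene view shows it against both fence and stop, with its edge at -24.9 mm (-25 expected) and square within 0.007 rad.
- **Square and offcut:** both look unmoved in that view. I kept clear of the chuck and bowl but took no final measurement of them.
- **Drag readings:** they varied with crank angle by about 2 N, with noise around 0.7 N, so the touch point is uncertain by several tenths of a radian.
- **Top view:** the edge fits on the blank were spoilt by the arm blocking the camera, and I ignored them.

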